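# Free and extend the stuck handle of a rolling chip case

## Task

On the goods-in bench, take the mallet by its handle and strike the yellow transport pin on top of the chip case fully home, touching the pin with nothing but the mallet, then stand the mallet back down on the bench on its striking face. Next squeeze the red button into the case's pull-out grip, keep it squeezed and pull the grip past the first stop out to the second stop (all the way). The worn catch does not hold there, so finish while still gripping the handle fully extended; leave the jar, the tea tin and the chip rack where they stand.

Things in the scene. Friction and masses are not known exactly. Their poses are not given: they have to be found in the camera images.
- case: Black rolling case with aluminium edges, 360 long x 280 wide x 130 mm high, lying flat and fixed to the bench. Origin: on the bench under the middle of the end face that carries the pull-out handle. Its x axis points from that face along the case, away from the handle; z up. The pin sits on its top at x = 30 mm, y = 0. The handle comes out along the case's -x.
- pin (a joint): Transport pin, travel in m: 0 = up (top 16 mm above the case's top face), 0.014 = fully home (top 2 mm above it). It moves straight down, takes about 8 N to start and 11 N at the bottom plus 15 N per m/s, and stays where it is driven. While it is less than 0.0115 down it blocks the handle.
- pin_head: The pin's yellow head, a vertical cylinder 16 mm across; origin on its axis, 16 mm below its flat top.
- pin_top (a point): Centre of the flat top of the yellow pin head, the place to strike; 146 mm above the bench when up.
- mallet: Short mallet, 0.3 to 0.5 kg, at first stood on its striking face. Head: wooden block with rubber faces, 50 x 50 mm, 70 mm high. Handle: level wooden bar 20 mm wide (y) x 24 mm high, centre line 40 mm above the striking face, from x = -25 (head) to -160 mm. Origin: centre of the lower striking face; z up through the head, handle along -x.
- mallet_grip (a point): Point on the mallet handle's centre line, 50 mm from the head's centre (25 mm from the head's side), 40 mm above the striking face: a good place to grip, as near the heavy head as the fingers fit.
- handle (a joint): Extension of the pull-out handle, m: 0 stowed, 0.055 first stop (latches there if the button is let out), 0.110 second stop, the hard end of its travel. A spring pulls it in, 3 N stowed to 6.5 N fully out, plus 1 N friction; nothing latches at the second stop: let go and it runs back some 38 mm. Stowed, it is locked unless the button is in by 4 mm and the pin is home.
- grip: Grey crossbar of the pull-out handle, 20 mm thick (case's x), 160 mm wide (y), 26 mm high, on two 12 mm chrome tubes at y = +-60 mm. Origin: its centre, 105 mm above the bench; axes parallel to the case's. Stowed, its centre is 55 mm in front of the case's end face: 45 mm is free behind it for a finger.
- button (a joint): Red button in the middle of the crossbar's outer face (the face away from the case), 18 mm wide x 14 mm high; travel in m along the case's +x: 0 = out, standing 6 mm proud, 0.006 = flush. 3.6 N to start, 7.2 N fully in. A finger on the button and the other behind the crossbar squeeze it in.
- jar: Bystander: blue-green glass jar with metal lid, 76 mm across, 130 mm high; origin centre of its foot.
- tea_tin: Bystander: yellow tin with brass lid, 62 x 82 mm, 94 mm high; origin centre of its foot.
- chip_rack: Bystander: dark wooden block 100 x 100 mm with four stacks of chips, 54 mm high; origin centre of its foot.
Not all that is in view belongs to the job. Of the things like the mallet, leave any that is pink or turquoise; of the rest the larger one is meant.

How it is judged:
By the outcome, as a careful person would: the job done as asked, in the order asked, and still so for the second after the job is handed in, while the arm keeps its last pose, push and grip.
It also fails if it takes over 54 s, if anything falls off the work surface, if the arm or the gripper's body presses on something with over 40 N, if the wrist force passes 120 N, or if a joint passes its speed limit or range.

## Robot

A 6-joint arm with a two-finger parallel gripper is mounted at the origin on the work surface. World frame = base frame: x ahead of the robot, y to its left, z up, the work surface at z = 0. Lengths are in m, angles in rad, forces in N, time in s.
With the tool pointing down it reaches from about 0.35 to 0.85 m from the base axis. Payload 8.1 kg.
Tool frame: the origin (TCP) lies at the very end of the fingers, on their centre line; the grasp point (between the pads) lies 19 mm behind it; x points along the fingers, y is the direction in which the jaws open and shut, and the axes are right-handed (so a half turn about x gives the same grasp; the last joint's range is limited). The gripper opens to 93 mm and grips with 3 to 60 N. Pads are 15 mm wide; open, the fingers measure 128 mm over their backs; the gripper's body (75 mm by 188 mm) begins 65 mm behind the grasp point.
Start: joints at [-1.328, 0.13, 1.488, -0, 1.523, -0.085], TCP at [0.193, -0.568, 0.219] pointing down, gripper open.
Joint ranges: [-2.96, 2.96], [-0.89, 2.26], [0.02, 2.5], [-1.34, 4.48], [0, 2.73], [-2.66, 2.66]. Speed limits (rad/s): [2.39, 2.39, 2.79, 3.14, 3.14, 3.14].

## Interface

Orientations are given as a rotation vector (axis times angle).
In Python, from plant import * gives the robot as it stands. The module is installed in compiled form; this text tells all that it offers.
- The arm moves only by the tool apply_moves, never from a script. Its argument "series" is a list of rows, each an object with "jaw": the gripper's target within -1 to 1 (shut at 1, half-way at 0, fully open at -1); "linear": the shift along the tool's x, y, z normalised to -1 to 1, where 1 is 0.6 m, a list of three; "roll": the turn about the tool's x normalised to -1 to 1, where 1 is 30 degrees. A call has 1 to 20 rows; each row is the pose to reach, as a shift and turn from the pose measured when the call began, along the tool's axes at that moment; what a row does not reach only later rows make up. A row lasts 1/8 s, in which the tool goes at most 62.5 mm and 10.7 degrees, less where a joint would pass 70% of its speed; a pose out of reach is approached as far as the arm can. A call with a number of a shift or a turn outside -1 to 1 is refused whole. A call with a gripper value outside its range is refused whole. The fingers move at their own pace and stop on an object; "force" is the grip in N (left out, the last holds). Time passes only in rows, so rows that repeat a pose let the fingers close. It gives the time, the measured TCP pose, the force and the opening at its end, in the units of the state.
- read_state(): the state, without advancing time (a new reading comes with each control period).
- read_camera(name): name is "scene" or "top" or "wrist"; returns a dict with "pixels" (420x560x3 uint8, blue, green, red), "intrinsics" (3x3 intrinsics, pixels), "rvec" (rotation vector, rad) and "tvec" (3), from world to camera coordinates, as OpenCV has them; the wrist camera has in their place "tool_from_camera" (4x4, takes a point from camera to tool coordinates, whose origin is the TCP and whose axes are the tool frame's). Camera axes: x right, y down, z forward; pixel columns grow to the right and rows downward; lengths in m; the calibration is good to about 2 mm. A picture is of the moment at which its call begins: read the wrist's pose just before it. There is no depth.
- close_job(): hands the job in, once; it reports no verdict.
The state is a dict: "t": time; "q": joint angles; "dq": joint speeds; "joint_torque": joint torques, N m; "tool_pos": TCP position; "orientation": TCP orientation; "force": force on the tool from outside, world axes, zero at the start; "wrist_torque": the same for the moment, N m; "opening": finger opening in m.
Only numpy, scipy, OpenCV 4.12 (cv2) and the standard library are available. Lean on these libraries where they do the work, as an engineer would, in place of code of your own. Each camera call takes 0.05 s, during which the arm holds its last target. There are 200 camera calls.

## Working session

There is one attempt and no reset: what is moved stays moved. The work goes in short steps, Python scripts to look and compute and a tool call to move; the robot and the scene stay as the last step left them, time stands still between calls to the robot, and variables do not carry over. Pictures are saved under pics/ and viewed, about 8 in all and at most 12, crops included, and the job is handed in when it is done.

Besides the shell and the picture viewer there is one more tool, called after "Emit:" as name(argument=value, ...), one argument or row to a line, values as JSON. apply_moves: Moves the arm, as the interface text tells. Its arguments: {"type":"object","properties":{"series":{"type":"array"},"force":{"type":"number"}},"required":["series"]}

```bash
mkdir -p pics; cat > h.py <<'E'
from plant import *
import numpy as np, cv2
from scipy.spatial.transform import Rotation as R
def cam(n):
    s=read_state(); c=read_camera(n); K=np.array(c["intrinsics"])
    if n=="wrist":
        T=np.eye(4);T[:3,:3]=R.from_rotvec(s["orientation"]).as_matrix();T[:3,3]=s["tool_pos"]
        W=T@np.array(c["tool_from_camera"])
    else:
        M=np.eye(4);M[:3,:3]=R.from_rotvec(np.ravel(c["rvec"])).as_matrix();M[:3,3]=np.ravel(c["tvec"]);W=np.linalg.inv(M)
    return np.array(c["pixels"]),K,W
def ray(K,W,uv,z):
    d=W[:3,:3]@np.linalg.inv(K)@np.array([uv[0],uv[1],1.]);o=W[:3,3]
    return o+d*(z-o[2])/d[2]
def proj(K,W,p):
    c=np.linalg.inv(W)@np.append(p,1);u=K@c[:3];return u[:2]/u[2]
def shift(p):  # world target -> normalised linear
    s=read_state();return R.from_rotvec(s["orientation"]).as_matrix().T@(np.array(p)-s["tool_pos"])/0.6
E
python3 - <<'E'
from h import *
for n in ("top","scene"):
    p,K,W=cam(n);cv2.imwrite(f"pics/{n}0.png",p);np.savez(n+"0.npz",p=p,K=K,W=W);print(n,W[:3,3].round(3),W[:3,2].round(2),K[0,0])
s=read_state();print(s["t"],R.from_rotvec(s["orientation"]).as_matrix().round(3),s["opening"])
E
```

```text
top [0.333 0.032 1.498] [ 0.14 -0.02 -0.99] 435.4182144827101
scene [1.159 0.247 1.16 ] [-0.52 -0.19 -0.83] 460.9646663345407
0.1 [[-0.     0.322 -0.947]
 [ 0.002 -0.947 -0.322]
 [-1.    -0.002 -0.   ]] 0.09270884263209761
```

View pics/top0.png

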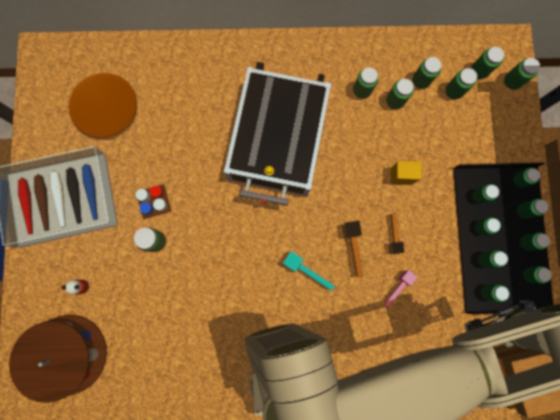

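View pics/scene0.png

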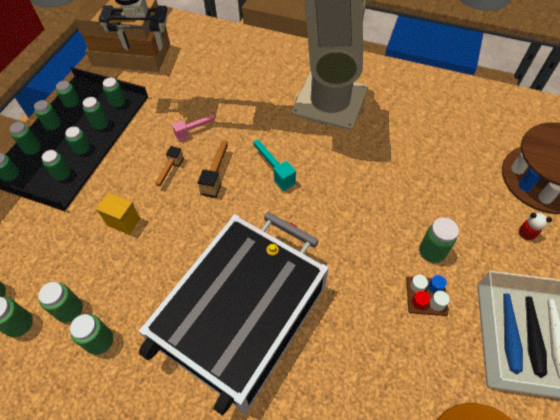

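Candidates for the mallet in the top view: dark-headed at (353,230), smaller dark-headed at (396,246), turquoise at (293,262) and pink at (408,278). The last two are excluded, so I choose the larger dark one at (353,230) and check it in a crop.

```bash
python3 - <<'E'
from h import *
d=np.load("top0.npz");p,K,W=d["p"],d["K"],d["W"]
e=np.load("scene0.npz")
hs=cv2.cvtColor(p,cv2.COLOR_BGR2HSV)
def cen(m,box):
    b=np.zeros_like(m);x0,y0,x1,y1=box;b[y0:y1,x0:x1]=m[y0:y1,x0:x1]
    n,l,st,c=cv2.connectedComponentsWithStats(b);i=1+np.argmax(st[1:,4]);return c[i],st[i],l==i
c,st,_=cen(cv2.inRange(hs,(20,150,120),(35,255,255)),(255,160,285,182));print("pin",c,st,ray(K,W,c,.146))
for nm,box in (("big",(335,215,370,245)),("small",(380,235,412,258))):
    c,st,m=cen(cv2.inRange(hs,(0,0,0),(180,255,70)),box);print(nm,c,st,ray(K,W,c,.07),cv2.minAreaRect(np.argwhere(m)[:,::-1].astype(np.float32)))
print("handle end", ray(K,W,(357,274),.052))
for nm,uv in (("cornL",(228,174)),("cornR",(308,187))):print(nm,ray(K,W,uv,.13))
print("far",ray(K,W,(249,71),.13),ray(K,W,(329,86),.13))
for uv in ((240,193),(287,202)):print("bar",ray(K,W,uv,.118))
a=cv2.resize(p[205:295,330:425],None,fx=4,fy=4,interpolation=cv2.INTER_CUBIC)
b=cv2.resize(p[155:215,215:320],None,fx=4,fy=4,interpolation=cv2.INTER_CUBIC)
o=np.zeros((a.shape[0],a.shape[1]+b.shape[1],3),np.uint8);o[:,:a.shape[1]]=a;o[:b.shape[0],a.shape[1]:]=b
cv2.imwrite("pics/crop1.png",o)
E
```

```text
pin [269.         170.07142857] [265 166   9  10  70] [0.67059397 0.0390561  0.146     ]
big [351.647343   229.23671498] [344 222  17  16 207] [ 0.48279164 -0.22870497  0.07      ] ((351.5675354003906, 229.40541076660156), (14.138313293457031, 15.45350456237793), 80.53767395019531)
small [396.17094017 247.36752137] [390 243  13  10 117] [ 0.41916856 -0.37233848  0.07      ] ((396.0, 247.5), (9.0, 12.0), 90.0)
handle end [ 0.33594067 -0.24224142  0.052     ]
cornL [0.66480691 0.17102869 0.13      ]
cornR [ 0.61602151 -0.08445888  0.13      ]
far [1.01374211 0.09763815 0.13      ] [ 0.95548656 -0.16644224  0.13      ]
bar [0.60415669 0.13432303 0.118     ]
bar [ 0.57102218 -0.01615966  0.118     ]
```

View pics/crop1.png

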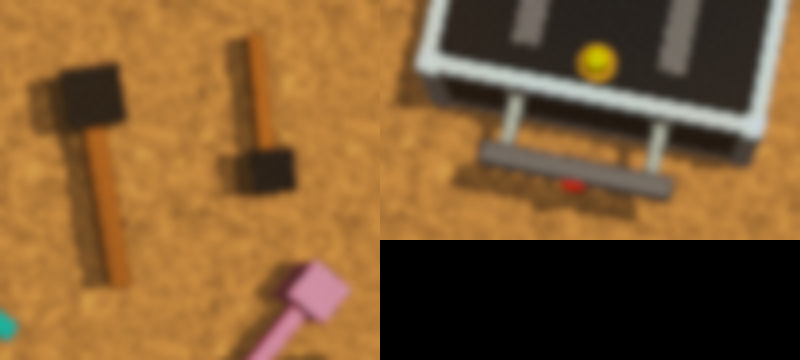

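The crop confirms it: the larger dark mallet has its head near (353,229) and its handle running to (360,276). The pin is at (269,170) and the red button on the crossbar's outer face. I move above the mallet handle.

Emit:
apply_moves(
  series=[
    {"jaw": -1,"linear": [0,-0.39,-0.555],"roll": 0.4},
    {"jaw": -1,"linear": [0,-0.39,-0.555],"roll": 0.4},
    {"jaw": -1,"linear": [0,-0.39,-0.555],"roll": 0.4},
    {"jaw": -1,"linear": [0,-0.39,-0.555],"roll": 0.4},
    {"jaw": -1,"linear": [0,-0.39,-0.555],"roll": 0.4},
    {"jaw": -1,"linear": [0,-0.39,-0.555],"roll": 0.4},
    {"jaw": -1,"linear": [0,-0.39,-0.555],"roll": 0.4},
    {"jaw": -1,"linear": [0,-0.39,-0.555],"roll": 0.4},
    {"jaw": -1,"linear": [0,-0.39,-0.555],"roll": 0.4},
    {"jaw": -1,"linear": [0,-0.39,-0.555],"roll": 0.4},
    {"jaw": -1,"linear": [0,-0.39,-0.555],"roll": 0.4},
    {"jaw": -1,"linear": [0,-0.39,-0.555],"roll": 0.4},
  ],
)

```text
t: 1.6
tool_pos: [0.4327, -0.2393, 0.2181]
orientation: [2.161, 0.129, -2.162]
force: [0.3, -1.1, 0.0]
opening: 0.0931
```

```bash
python3 - <<'E'
from h import *
p,K,W=cam("wrist");cv2.imwrite("pics/w1.png",p);np.savez("w1.npz",p=p,K=K,W=W);print(W.round(3),K[0,0])
s=read_state();print(s["t"],s["tool_pos"],s["dq"],R.from_rotvec(s["orientation"]).as_matrix().round(3))
E
```

```text
[[ 0.117 -0.949 -0.291  0.515]
 [-0.993 -0.113 -0.032 -0.23 ]
 [-0.002  0.293 -0.956  0.384]
 [ 0.     0.     0.     1.   ]] 330.07909387075716
1.65 [ 0.43277752 -0.23922551  0.21815183] [ 5.38981451e-03 -9.14973755e-04  9.73565842e-05  9.90752660e-04
  2.47303628e-04 -6.49455194e-04] [[-0.     0.117 -0.993]
 [ 0.002 -0.993 -0.117]
 [-1.    -0.002  0.   ]]
```

View pics/w1.png

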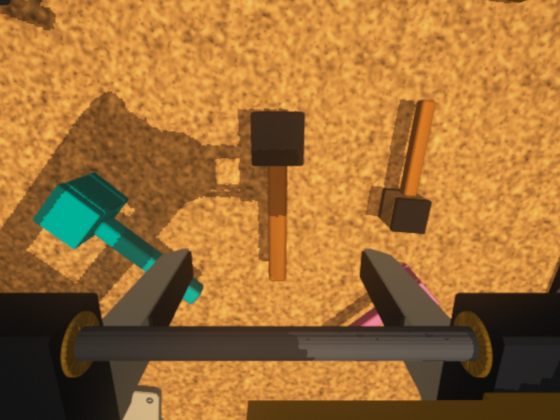

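The wrist view shows the chosen mallet, head (251–304, 112–165), with its handle along column 277 to row 280. It is centred and well aligned between the fingers.

```bash
python3 - <<'E'
from h import *
d=np.load("w1.npz");p,K,W=d["p"],d["K"],d["W"]
hs=cv2.cvtColor(p,cv2.COLOR_BGR2HSV)
m=cv2.inRange(hs,(0,0,0),(180,255,70))
m2=np.zeros_like(m);m2[100:175,248:310]=m[100:175,248:310]
n,l,st,c=cv2.connectedComponentsWithStats(m2);i=1+np.argmax(st[1:,4]);print(st[i],c[i])
a=ray(K,W,(277.5,139),.07);h1=ray(K,W,(277.5,172),.052);h2=ray(K,W,(278,278),.052)
print(a,h1,h2);u=h1-h2;print(np.degrees(np.arctan2(u[1],u[0])))
for q in((251,113),(303,113),(304,164),(251,164)):print(ray(K,W,q,.07))
# handle edges by saturation profile
for r in(190,230,260):print(r,p[r,262:294,2])
E
```

```text
[ 251  112   52   54 2716] [276.64948454 138.3140648 ]
[ 0.4882671  -0.23437439  0.07      ] [ 0.45400379 -0.238502    0.052     ] [ 0.33446917 -0.25332503  0.052     ]
7.068945849499307
[ 0.50858833 -0.20755257  0.07      ]
[ 0.51415756 -0.25475696  0.07      ]
[ 0.46796011 -0.2622953   0.07      ]
[ 0.46201125 -0.21199895  0.07      ]
190 [148 148 146 143 136 121 111 116 121 125 128 127 126 126 127 127 127 127
 128 129 128 125 119 115 136 188 219 223 227 228 227 222]
230 [134 142 151 157 157 149 137 147 171 186 194 195 196 197 198 199 202 202
 203 205 204 198 184 169 174 206 229 235 237 237 235 231]
260 [155 147 140 133 133 138 135 137 164 180 190 192 193 193 195 198 199 200
 201 201 199 191 175 157 171 202 210 216 222 224 221 215]
```

Emit:
apply_moves(
  force=60,
  series=[
    {"jaw": -1,"linear": [0.1,0.003,-0.012],"roll": 0},
    {"jaw": -1,"linear": [0.2,0.003,-0.012],"roll": 0},
    {"jaw": -1,"linear": [0.28,0.003,-0.012],"roll": 0},
    {"jaw": -1,"linear": [0.328,0.003,-0.012],"roll": 0},
    {"jaw": -1,"linear": [0.328,0.003,-0.012],"roll": 0},
    {"jaw": 1,"linear": [0.328,0.003,-0.012],"roll": 0},
    {"jaw": 1,"linear": [0.328,0.003,-0.012],"roll": 0},
    {"jaw": 1,"linear": [0.328,0.003,-0.012],"roll": 0},
    {"jaw": 1,"linear": [0.328,0.003,-0.012],"roll": 0},
    {"jaw": 1,"linear": [0.328,0.003,-0.012],"roll": 0},
    {"jaw": 1,"linear": [0.328,0.003,-0.012],"roll": 0},
  ],
)

```text
t: 3.02
tool_pos: [0.44, -0.2398, 0.0213]
orientation: [2.161, 0.129, -2.162]
force: [-0.9, -0.4, 0.1]
opening: 0.0376
```

Emit:
apply_moves(
  series=[
    {"jaw": 1,"linear": [0,0,0],"roll": 0},
    {"jaw": 1,"linear": [0,0,0],"roll": 0},
    {"jaw": 1,"linear": [0,0,0],"roll": 0},
    {"jaw": 1,"linear": [0,0,0],"roll": 0},
    {"jaw": 1,"linear": [-0.05,0,0],"roll": 0},
    {"jaw": 1,"linear": [-0.15,0,0],"roll": 0},
    {"jaw": 1,"linear": [-0.25,0,0],"roll": 0},
    {"jaw": 1,"linear": [-0.35,0,0],"roll": 0},
    {"jaw": 1,"linear": [-0.35,0,0],"roll": 0},
    {"jaw": 1,"linear": [-0.35,0,0],"roll": 0},
  ],
)

```text
t: 4.28
tool_pos: [0.4395, -0.2398, 0.2298]
orientation: [2.16, 0.13, -2.164]
force: [0.4, -0.4, -4.5]
opening: 0.0196
```

```bash
python3 - <<'E'
from h import *
p,K,W=cam("wrist");cv2.imwrite("pics/w2.png",p);np.savez("w2.npz",p=p,K=K,W=W)
s=read_state();print(s["t"],s["tool_pos"],s["force"],s["wrist_torque"],s["opening"])
E
```

```text
4.325 [ 0.43894809 -0.2394441   0.22871704] [-0.09008451  0.39362595 -5.19540397] [0.01241538 0.1782435  0.00297436] 0.019714155128372195
```

View pics/w2.png

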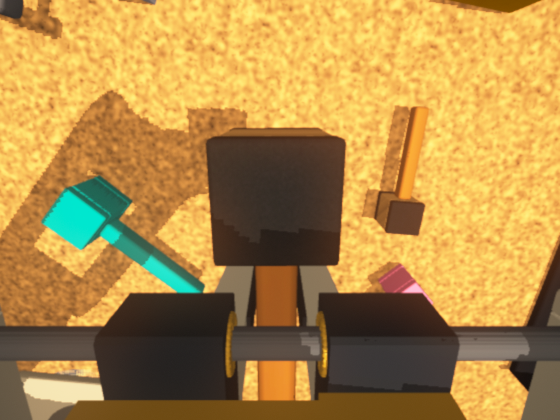

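```bash
python3 - <<'E'
from h import *
d=np.load("w2.npz");K,W=d["K"],d["W"]
s=read_state();Rm=R.from_rotvec(s["orientation"]).as_matrix();t=s["tool_pos"]
mx=-Rm[:,2];my=np.cross([0,0,1],mx);print(mx,t,s["q"])
for tilt in(0,3,6):
  a=np.radians(tilt); g=t+np.array([0,0,.019])
  for X,Y in((75,25),(75,-25),(25,-25),(25,25)):
    v=np.array([X,Y,30])/1000; x=v[0]*np.cos(a)+v[2]*np.sin(a)*-1*-1; x=v[0]*np.cos(a)-v[2]*np.sin(a); z=v[0]*np.sin(a)+v[2]*np.cos(a)
    print(tilt,X,Y,proj(K,W,g+mx*x+my*v[1]+np.array([0,0,z])).round(1))
print("seen (208,138),(344,138),(339,264),(213,264)")
P=[];
for n,box in(("top0",(255,160,285,182)),("scene0",(262,240,285,258))):
    d=np.load(n+".npz");p,K,W=d["p"],d["K"],d["W"];hs=cv2.cvtColor(p,cv2.COLOR_BGR2HSV)
    m=cv2.inRange(hs,(20,150,120),(35,255,255));x0,y0,x1,y1=box;q=np.argwhere(m[y0:y1,x0:x1])
    c=(q.mean(0)+[y0,x0])[::-1];print(n,c,len(q),q.min(0)+[y0,x0],q.max(0)+[y0,x0],ray(K,W,c,.143),ray(K,W,c,.146));
    m=cv2.inRange(hs,(0,150,100),(6,255,255))|cv2.inRange(hs,(174,150,100),(180,255,255))
    x0,y0,x1,y1=(255,190,275,210) if n=="top0" else (275,215,310,240)
    q=np.argwhere(m[y0:y1,x0:x1]);
    if len(q):c=(q.mean(0)+[y0,x0])[::-1];print("button",c,len(q),ray(K,W,c,.108))
d=np.load("scene0.npz")
for n in("w",):
  b=cv2.resize(d["p"][200:285,220:335],None,fx=6,fy=6,interpolation=cv2.INTER_CUBIC);cv2.imwrite("pics/crop2.png",b)
E
```

```text
[ 0.99310794  0.11715427 -0.00339068] [ 0.43894809 -0.2394441   0.22871704] [-6.02710341e-01 -1.41480913e-01  1.74077526e+00  9.94145120e-04
  1.54768082e+00  8.50643011e-01]
0 75 25 [201.7 134. ]
0 75 -25 [344.2 134. ]
0 25 -25 [336.5 263.6]
0 25 25 [210.  263.4]
3 75 25 [199.6 139.9]
3 75 -25 [346.1 139.9]
3 25 -25 [336.9 268.8]
3 25 25 [209.6 268.6]
6 75 25 [197.4 146.6]
6 75 -25 [348.  146.7]
6 25 -25 [337.2 274.1]
6 25 25 [209.3 273.9]
seen (208,138),(344,138),(339,264),(213,264)
top0 [269.         170.07142857] 70 [166 265] [175 273] [0.67134346 0.03907123 0.143     ] [0.67059397 0.0390561  0.146     ]
button [263. 201.] 13 [0.57795412 0.06108213 0.108     ]
scene0 [272.16666667 249.01851852] 108 [244 266] [254 278] [0.68091969 0.04271708 0.143     ] [0.68232953 0.04331904 0.146     ]
button [292.625 224.375] 8 [0.5785634  0.06095476 0.108     ]
```

View pics/crop2.png

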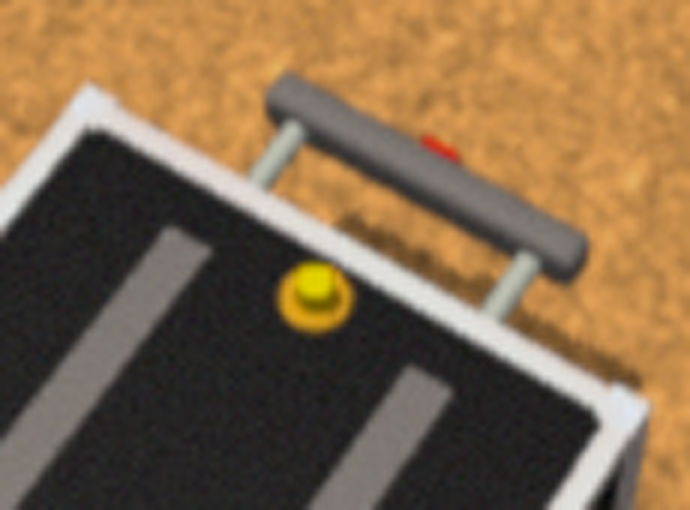

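The crop shows the bright pin top at scene pixel about (272.8,246.2), sitting on an orange collar. The red button is at the middle of the bar's outer face.

```bash
python3 - <<'E'
from h import *
for n,c in(("top0",(269.25,169.5)),("scene0",(272.8,246.2))):
    d=np.load(n+".npz");print(n,ray(d["K"],d["W"],c,.146))
d=np.load("scene0.npz");K,W=d["K"],d["W"];f=lambda u,v:(220+u/6,200+v/6)
for nm,(u,v),z in(("cornA",(92,90),.13),("cornB",(638,405),.13),("barA",(287,75),.118),("barB",(580,238),.118)):print(nm,ray(K,W,f(u,v),z))
E
```

```text
top0 [0.67243808 0.0382171  0.146     ]
scene0 [0.67455347 0.04206763 0.146     ]
cornA [ 0.61451665 -0.08525863  0.13      ]
cornB [0.67723938 0.18160966 0.13      ]
barA [ 0.57196225 -0.01103184  0.118     ]
barB [0.60588729 0.13521616 0.118     ]
```

Emit:
apply_moves(
  series=[
    {"jaw": 1,"linear": [0,-0.417,-0.359],"roll": 0},
    {"jaw": 1,"linear": [0,-0.417,-0.359],"roll": 0},
    {"jaw": 1,"linear": [0,-0.417,-0.359],"roll": 0},
    {"jaw": 1,"linear": [0,-0.417,-0.359],"roll": 0},
    {"jaw": 1,"linear": [0,-0.417,-0.359],"roll": 0},
    {"jaw": 1,"linear": [0,-0.417,-0.359],"roll": 0},
    {"jaw": 1,"linear": [0,-0.417,-0.359],"roll": 0},
    {"jaw": 1,"linear": [0,-0.417,-0.359],"roll": 0},
    {"jaw": 1,"linear": [0,-0.417,-0.359],"roll": 0},
    {"jaw": 1,"linear": [0,-0.417,-0.359],"roll": 0},
  ],
)

```text
t: 5.58
tool_pos: [0.6233, 0.0332, 0.2294]
orientation: [2.16, 0.13, -2.167]
force: [-1.3, 0.4, -4.1]
opening: 0.0197
```

```bash
python3 - <<'E'
from h import *
s=read_state();print(s["t"],s["tool_pos"],s["force"],s["wrist_torque"])
p,K,W=cam("scene");q=cv2.resize(p[170:290,200:340],None,fx=5,fy=5,interpolation=cv2.INTER_CUBIC);cv2.imwrite("pics/s2.png",q)
t=s["tool_pos"];Rm=R.from_rotvec(s["orientation"]).as_matrix()
c=t-Rm[:,2]*.05;print("face centre",c, "shift to pin over",shift(t+np.array([.6735,.040,0])-np.array([c[0],c[1],0])))
f=np.array([c[0],c[1],t[2]-.021]);print((proj(K,W,f)-[200,170])*5,(proj(K,W,[.6735,.040,.146])-[200,170])*5)
E
```

```text
5.575 [0.62334022 0.03319046 0.22936899] [-1.34367875  0.39127815 -4.05725626] [-0.02246137  0.13224267  0.00286326]
face centre [0.67300412 0.03897617 0.22921775] shift to pin over [ 4.02565592e-05 -1.24516104e-03 -8.33097664e-04]
[356.1294077  314.95442008] [360.82046611 377.93754898]
```

View pics/s2.png

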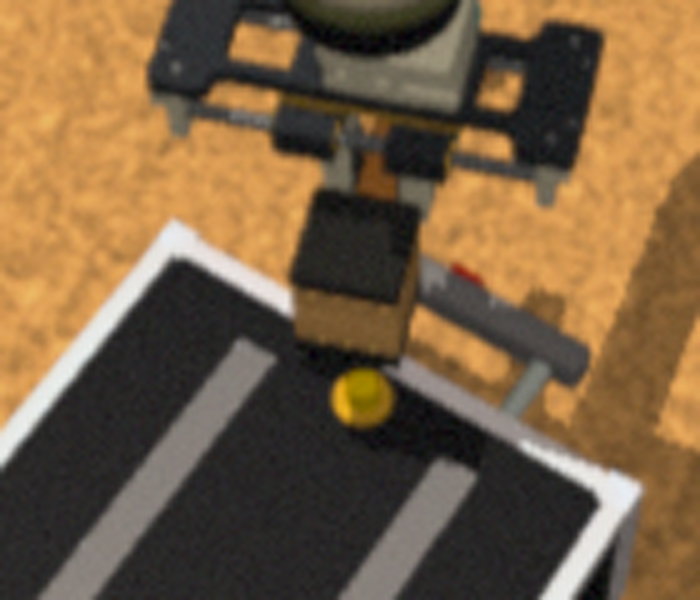

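The head is level and its face projects straight above the pin, whose top is at crop (364,383). Now the strike.

Emit:
apply_moves(
  series=[
    {"jaw": 1,"linear": [0.04,-0.001,-0.001],"roll": 0},
    {"jaw": 1,"linear": [0.08,-0.001,-0.001],"roll": 0},
    {"jaw": 1,"linear": [0.115,-0.001,-0.001],"roll": 0},
    {"jaw": 1,"linear": [0.13,-0.001,-0.001],"roll": 0},
    {"jaw": 1,"linear": [0.132,-0.001,-0.001],"roll": 0},
  ],
)

```text
t: 6.25
tool_pos: [0.6236, 0.034, 0.1523]
orientation: [2.16, 0.129, -2.166]
force: [-12.4, -1.2, 13.2]
opening: 0.0195
```

Emit:
apply_moves(
  series=[
    {"jaw": 1,"linear": [0.006,0,0],"roll": 0},
    {"jaw": 1,"linear": [0.008,0,0],"roll": 0},
  ],
)

```text
t: 6.5
tool_pos: [0.6235, 0.0339, 0.1518]
orientation: [2.161, 0.129, -2.165]
force: [-21.5, -1.5, 26.9]
opening: 0.0193
```

```bash
python3 - <<'E'
from h import *
s=read_state();print(s["t"],s["tool_pos"],s["force"],s["wrist_torque"])
E
```

```text
6.5 [0.62352812 0.03387603 0.15182741] [-21.53741439  -1.4884494   26.89507815] [-0.04139545  3.11023261  0.11169478]
```

Emit:
apply_moves(
  series=[
    {"jaw": 1,"linear": [-0.05,0,0],"roll": 0},
    {"jaw": 1,"linear": [-0.12,0,0],"roll": 0},
    {"jaw": 1,"linear": [-0.15,0,0],"roll": 0},
    {"jaw": 1,"linear": [-0.15,0.15,0.13],"roll": 0},
    {"jaw": 1,"linear": [-0.15,0.3,0.25],"roll": 0},
    {"jaw": 1,"linear": [-0.15,0.4,0.34],"roll": 0},
    {"jaw": 1,"linear": [-0.15,0.417,0.359],"roll": 0},
    {"jaw": 1,"linear": [-0.15,0.417,0.359],"roll": 0},
    {"jaw": 1,"linear": [-0.15,0.417,0.359],"roll": 0},
    {"jaw": 1,"linear": [-0.15,0.417,0.359],"roll": 0},
  ],
)

```text
t: 7.75
tool_pos: [0.4382, -0.2406, 0.2408]
orientation: [2.163, 0.127, -2.167]
force: [0.4, 0.4, -3.6]
opening: 0.0193
```

```bash
python3 - <<'E'
from h import *
s=read_state();print(s["t"],s["tool_pos"],s["force"],s["wrist_torque"])
p,K,W=cam("scene");w,K2,W2=cam("wrist")
a=cv2.resize(p[200:285,220:335],(500,370),interpolation=cv2.INTER_CUBIC)
b=cv2.resize(w[100:300,180:370],(300,370));cv2.imwrite("pics/s3.png",np.hstack([a,b]))
E
```

```text
7.75 [ 0.4381772  -0.240593    0.24082938] [ 0.44309235  0.41551025 -3.58651027] [-0.0162552   0.03110437 -0.04849734]
```

View pics/s3.png

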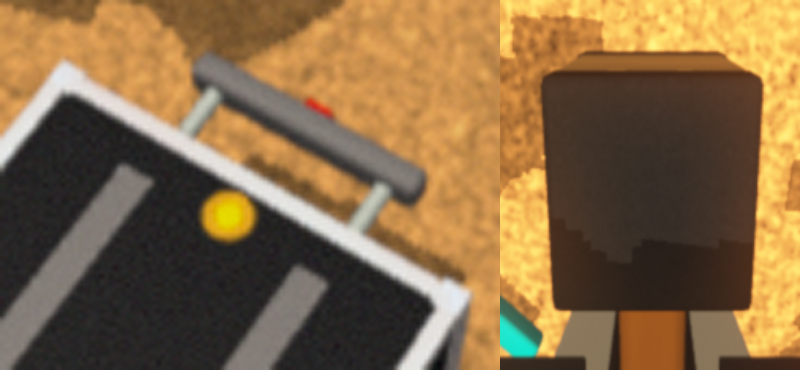

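The pin is now flush in its collar at crop (228,216), and the mallet is still level. I return it to its place on the bench.

Emit:
apply_moves(
  series=[
    {"jaw": 1,"linear": [0.1,0,0],"roll": 0},
    {"jaw": 1,"linear": [0.2,0,0],"roll": 0},
    {"jaw": 1,"linear": [0.29,0,0],"roll": 0},
    {"jaw": 1,"linear": [0.34,0,0],"roll": 0},
    {"jaw": 1,"linear": [0.36,0,0],"roll": 0},
    {"jaw": 1,"linear": [0.365,0,0],"roll": 0},
    {"jaw": 1,"linear": [0.366,0,0],"roll": 0},
    {"jaw": 1,"linear": [0.366,0,0],"roll": 0},
  ],
)

```text
t: 8.85
tool_pos: [0.44, -0.2389, 0.0229]
orientation: [2.163, 0.129, -2.162]
force: [0.0, -0.9, -3.4]
opening: 0.0197
```

Emit:
apply_moves(
  series=[
    {"jaw": 1,"linear": [0.003,0,0],"roll": 0},
    {"jaw": 1,"linear": [0.004,0,0],"roll": 0},
    {"jaw": 1,"linear": [0.004,0,0],"roll": 0},
  ],
)

```text
t: 9.22
tool_pos: [0.4402, -0.2391, 0.0208]
orientation: [2.163, 0.128, -2.161]
force: [-0.3, -1.1, -3.0]
opening: 0.0198
```

Emit:
apply_moves(
  series=[
    {"jaw": 1,"linear": [0.002,0,0],"roll": 0},
    {"jaw": 1,"linear": [0.002,0,0],"roll": 0},
    {"jaw": -1,"linear": [0.002,0,0],"roll": 0},
    {"jaw": -1,"linear": [0.002,0,0],"roll": 0},
    {"jaw": -1,"linear": [0.002,0,0],"roll": 0},
    {"jaw": -1,"linear": [0.002,0,0],"roll": 0},
    {"jaw": -1,"linear": [0.002,0,0],"roll": 0},
    {"jaw": -1,"linear": [0.002,0,0],"roll": 0},
    {"jaw": -1,"linear": [0.002,0,0],"roll": 0},
    {"jaw": -1,"linear": [-0.05,0,0],"roll": 0},
    {"jaw": -1,"linear": [-0.15,0,0],"roll": 0},
    {"jaw": -1,"linear": [-0.25,0,0],"roll": 0},
    {"jaw": -1,"linear": [-0.35,0,0],"roll": 0},
    {"jaw": -1,"linear": [-0.38,0,0],"roll": 0},
    {"jaw": -1,"linear": [-0.38,0,0],"roll": 0},
  ],
)

```text
t: 11.1
tool_pos: [0.4406, -0.2401, 0.2498]
orientation: [2.165, 0.126, -2.158]
force: [-0.4, 0.4, -0.2]
opening: 0.0932
```

```bash
python3 - <<'E'
from h import *
s=read_state();print(s["t"],s["tool_pos"],s["force"],s["opening"],s["q"])
M=R.from_rotvec(s["orientation"]).as_matrix();print(M.round(3))
y=np.radians(-12.5);cx=np.array([np.cos(y),np.sin(y),0])
for y in (.07,):pass
print("grip from pin",np.array([.6735,.040,0])-.085*cx)
w,K,W=cam("wrist");np.savez("w4.npz",p=w,K=K,W=W);cv2.imwrite("pics/w4.png",w[80:300,160:460])
E
```

```text
11.1 [ 0.44061611 -0.24005381  0.24984928] [-0.42642764  0.37895134 -0.21224385] 0.09320735340608079 [-0.60274128 -0.1517269   1.71178701  0.00220926  1.57936455  0.8517872 ]
[[ 0.003  0.116 -0.993]
 [ 0.001 -0.993 -0.116]
 [-1.    -0.    -0.003]]
grip from pin [0.59051484 0.05839737 0.        ]
```

View pics/w4.png

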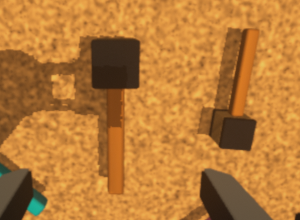

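The mallet stands upright where it was. Next I move over the crossbar and turn the jaws along the case's x axis.

Emit:
apply_moves(
  series=[
    {"jaw": -1,"linear": [0,-0.464,-0.306],"roll": -1},
    {"jaw": -1,"linear": [0,-0.464,-0.306],"roll": -1},
    {"jaw": -1,"linear": [0,-0.464,-0.306],"roll": -1},
    {"jaw": -1,"linear": [0,-0.464,-0.306],"roll": -1},
    {"jaw": -1,"linear": [0,-0.464,-0.306],"roll": -1},
    {"jaw": -1,"linear": [0,-0.464,-0.306],"roll": -1},
    {"jaw": -1,"linear": [0,-0.464,-0.306],"roll": -1},
    {"jaw": -1,"linear": [0,-0.464,-0.306],"roll": -1},
  ],
)

```text
t: 12.15
tool_pos: [0.589, 0.0571, 0.2472]
orientation: [1.854, 0.616, -1.857]
force: [-0.2, -0.9, 0.3]
opening: 0.0927
```

Emit:
apply_moves(
  series=[
    {"jaw": -0.3,"linear": [0,0,0],"roll": -1},
    {"jaw": -0.3,"linear": [0,0,0],"roll": -1},
    {"jaw": -0.3,"linear": [0,0,0],"roll": -1},
    {"jaw": -0.3,"linear": [0,0,0],"roll": -1},
  ],
)

```text
t: 12.65
tool_pos: [0.5886, 0.0554, 0.2471]
orientation: [1.505, 0.988, -1.507]
force: [-0.3, -0.5, -1.0]
opening: 0.0615
```

Emit:
apply_moves(
  series=[
    {"jaw": -0.3,"linear": [0,0,0],"roll": -0.36},
    {"jaw": -0.3,"linear": [0,0,0],"roll": -0.36},
    {"jaw": -0.3,"linear": [0,0,0],"roll": -0.36},
  ],
)

```text
t: 13.02
tool_pos: [0.5885, 0.0549, 0.2471]
orientation: [1.376, 1.095, -1.377]
force: [-0.9, 0.2, 0.8]
opening: 0.0605
```

```bash
python3 - <<'E'
from h import *
s=read_state();print(s["t"],s["tool_pos"],s["force"],s["opening"],s["q"])
M=R.from_rotvec(s["orientation"]).as_matrix();print(M.round(3))
w,K,W=cam("wrist");np.savez("w5.npz",p=w,K=K,W=W);cv2.imwrite("pics/w5.png",w)
E
```

```text
13.025 [0.58849944 0.05485393 0.24710312] [-0.9052685   0.19307649  0.84399428] 0.060496674161777134 [5.21695039e-03 9.80685231e-02 1.47140480e+00 1.54462399e-03
 1.57435139e+00 2.34438900e-01]
[[-0.002  0.974 -0.227]
 [ 0.002 -0.227 -0.974]
 [-1.    -0.003 -0.001]]
```

View pics/w5.png

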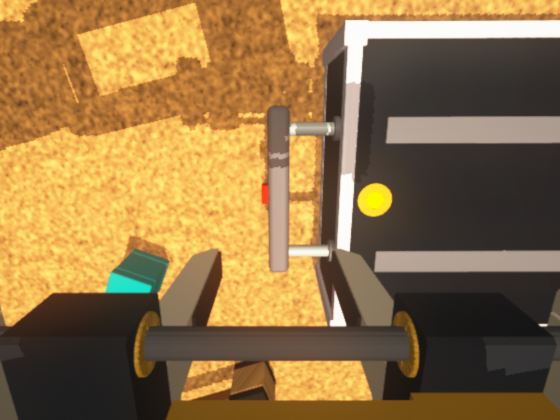

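The bar runs from (279,107) to (279,271), the button is at (266,193) and the pin at (375,200). All three are well aligned with the tool.

```bash
python3 - <<'E'
from h import *
d=np.load("w5.npz");p,K,W=d["p"],d["K"],d["W"]
hs=cv2.cvtColor(p,cv2.COLOR_BGR2HSV)
m=cv2.inRange(hs,(0,170,90),(6,255,255))|cv2.inRange(hs,(174,170,90),(180,255,255))
q=np.argwhere(m[180:210,255:275]);b=(q.mean(0)+[180,255])[::-1];print("button px",b,q.min(0)+[180,255],q.max(0)+[180,255])
a=ray(K,W,(278.5,110),.118);c=ray(K,W,(279,270),.118);u=a-c;print(a,c,(a+c)/2,np.linalg.norm(u),"case yaw",np.degrees(np.arctan2(u[1],u[0]))-90)
print("button",ray(K,W,b,.108),"pin",ray(K,W,(375,200),.132))
e1=ray(K,W,(347,60),.13);e2=ray(K,W,(336,310),.13);print("edge",e1,e2)
mid=(a+c)/2
print("shift to mid", shift([mid[0],mid[1],.086]))
E
```

```text
button px [264.71551724 193.37931034] [184 262] [203 268]
[0.60972629 0.13293733 0.118     ] [ 0.5760655  -0.01509426  0.118     ] [0.5928959  0.05892154 0.118     ] 0.1518104032194798 case yaw -12.810611623633193
button [0.57986032 0.06174753 0.108     ] pin [0.67554919 0.03951352 0.132     ]
edge [0.67075538 0.1574896  0.13      ] [ 0.62247685 -0.06448274  0.13      ]
shift to mid [ 0.2684853   0.00633528 -0.00770813]
```

Emit:
apply_moves(
  force=35,
  series=[
    {"jaw": -0.3,"linear": [0.0,0.006,-0.008],"roll": 0},
    {"jaw": -0.3,"linear": [0.08,0.006,-0.008],"roll": 0},
    {"jaw": -0.3,"linear": [0.15,0.006,-0.008],"roll": 0},
    {"jaw": -0.3,"linear": [0.2,0.006,-0.008],"roll": 0},
    {"jaw": -0.3,"linear": [0.24,0.006,-0.008],"roll": 0},
    {"jaw": -0.3,"linear": [0.268,0.006,-0.008],"roll": 0},
    {"jaw": -0.3,"linear": [0.268,0.006,-0.008],"roll": 0},
    {"jaw": -0.3,"linear": [0.268,0.006,-0.008],"roll": 0},
  ],
)

```text
t: 14.08
tool_pos: [0.5936, 0.0592, 0.0875]
orientation: [1.376, 1.094, -1.375]
force: [-0.5, 0.1, -0.1]
opening: 0.0602
```

Emit:
apply_moves(
  force=35,
  series=[
    {"jaw": 1,"linear": [0,0,0],"roll": 0},
    {"jaw": 1,"linear": [0,0,0],"roll": 0},
    {"jaw": 1,"linear": [0,0,0],"roll": 0},
    {"jaw": 1,"linear": [0,0,0],"roll": 0},
    {"jaw": 1,"linear": [0,0,0],"roll": 0},
    {"jaw": 1,"linear": [0,0,0],"roll": 0},
    {"jaw": 1,"linear": [0,0,0],"roll": 0},
    {"jaw": 1,"linear": [0,0,0],"roll": 0},
  ],
)

```text
t: 15.08
tool_pos: [0.5914, 0.0598, 0.0875]
orientation: [1.374, 1.098, -1.378]
force: [-12.6, 3.3, 10.5]
opening: 0.0198
```

Emit:
apply_moves(
  series=[
    {"jaw": 1,"linear": [0,-0.015,0],"roll": 0},
    {"jaw": 1,"linear": [0,-0.035,0],"roll": 0},
    {"jaw": 1,"linear": [0,-0.055,0],"roll": 0},
    {"jaw": 1,"linear": [0,-0.075,0],"roll": 0},
    {"jaw": 1,"linear": [0,-0.095,0],"roll": 0},
    {"jaw": 1,"linear": [0,-0.115,0],"roll": 0},
    {"jaw": 1,"linear": [0,-0.135,0],"roll": 0},
    {"jaw": 1,"linear": [0,-0.155,0],"roll": 0},
    {"jaw": 1,"linear": [0,-0.17,0],"roll": 0},
    {"jaw": 1,"linear": [0,-0.18,0],"roll": 0},
    {"jaw": 1,"linear": [0,-0.185,0],"roll": 0},
    {"jaw": 1,"linear": [0,-0.185,0],"roll": 0},
  ],
)

```text
t: 16.58
tool_pos: [0.484, 0.0844, 0.0876]
orientation: [1.375, 1.095, -1.376]
force: [9.8, -1.2, -11.6]
opening: 0.0201
```

```bash
python3 - <<'E'
from h import *
s=read_state();print(s["t"],s["tool_pos"],s["force"],s["opening"])
d=s["tool_pos"]-np.array([.5914,.0598,.0875]);print(np.linalg.norm(d[:2]))
E
```

```text
16.575 [0.48404759 0.08444312 0.08761158] [  9.83443819  -1.20094367 -11.62160286] 0.020117915104003042
0.11014455769430759
```

Emit:
apply_moves(
  series=[
    {"jaw": 1,"linear": [0,-0.004,0],"roll": 0},
    {"jaw": 1,"linear": [0,-0.006,0],"roll": 0},
    {"jaw": 1,"linear": [0,-0.006,0],"roll": 0},
  ],
)

```text
t: 16.95
tool_pos: [0.4841, 0.0844, 0.0876]
orientation: [1.379, 1.089, -1.37]
force: [24.8, -3.1, -19.7]
opening: 0.0196
```

```bash
python3 - <<'E'
from h import *
s=read_state();print(s["t"],s["tool_pos"],s["force"],s["opening"],np.linalg.norm((s["tool_pos"]-np.array([.5914,.0598,.0875]))[:2]))
p,K,W=cam("top");q,K,W=cam("scene")
cv2.imwrite("pics/f.png",np.hstack([cv2.resize(p[60:300,120:430],(400,310)),cv2.resize(q[80:330,120:440],(400,310))]))
E
```

```text
16.95 [0.48407646 0.08441718 0.08760227] [ 24.83778678  -3.08961622 -19.69192064] 0.01964617073523008 0.1101106115787497
```

View pics/f.png

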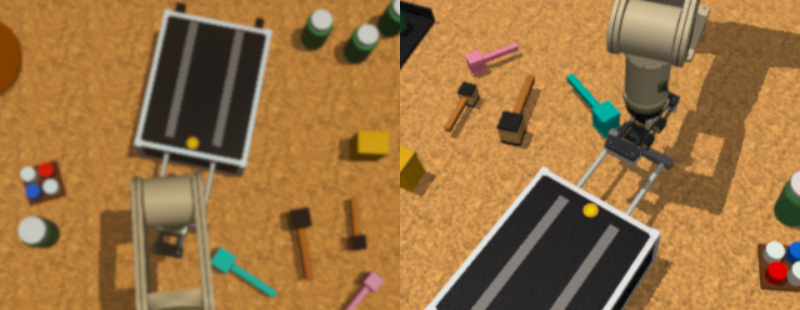

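Emit:
apply_moves(
  series=[
    {"jaw": 1,"linear": [0,-0.004,0],"roll": 0},
    {"jaw": 1,"linear": [0,-0.004,0],"roll": 0},
  ],
)

```text
t: 17.3
tool_pos: [0.4842, 0.0844, 0.0876]
orientation: [1.383, 1.084, -1.366]
force: [19.3, -1.8, -14.8]
opening: 0.0195
```

```bash
python3 - <<'E'
from h import *
s=read_state();print(s["t"],s["force"],s["opening"],np.linalg.norm((s["tool_pos"]-np.array([.5914,.0598,.0875]))[:2]))
print(close_job())
E
```

```text
17.3 [ 19.3156891   -1.77325136 -14.80224031] 0.01946896132420493 0.10996192221129454
the job is handed in; nothing more can be done
None
```

The job is done and handed in at t = 17.3 s of the 54 s allowed. The gripper is still holding the grip at the second stop.

- **Pin:** I took the larger dark mallet by its handle and drove the pin down until the push reached about 30 N with no further movement. The camera then showed it flush in its collar. The motion was a brisk press rather than a sharp blow.
- **Mallet:** It stands on its striking face at its original spot, seen upright after release and again in the last picture.
- **Handle:** I squeezed the button in (opening about 20 mm, the bare bar's thickness) and pulled 110 mm. Extra pull raised the force to 25 N without moving it, so it is at the hard stop. I ended with about 19 N of pull and a 35 N grip.
- **Bystanders:** The jar, tin and rack look untouched in the last picture, though I did not measure their positions.

No check failed. The first two pin measurements disagreed by about 1 cm because my colour mask also caught the orange collar. Re-picking the bright pin top brought the two views to within about 4 mm, well inside the mallet head's margin. The wrist force also showed an unexplained vertical part of about −15 N during the final pull.

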